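Screw the top on the shaker jar and tare the scale

TASK

The square sugar shaker standing in the pan of the dial scale has lost its screw top: of the three tops on the white board take the domed, perforated one of middle size, put it on the jar's mouth and screw it on fully home. It has a quarter-turn thread, so turn it back (anticlockwise) until you feel it drop into place, then clockwise to the stop. Then let go of it and turn the black knob in the middle of the dial until the scale, carrying the closed shaker, reads zero; leave the two other lids, the can and the bottle where they stand and keep the jar in the pan.

Things in the scene. Friction and masses are not known exactly. Their poses are not given: they have to be found in the camera images.
- cap_center (a point): The right top: stainless shaker top, 59 mm across, straight side 20 mm high, perforated dome above it (28 mm in all), 90 g, lying open side down on the board. The point is on its axis, 10 mm above its lower edge; z up. Inner depth 12 mm from lower edge to inside of top. Inside are four hidden lugs 90 degrees apart, else it is symmetrical.
- jar_mouth (a point): Centre of the jar's rim, z up out of the mouth. Set down at a chance angle the top rests on the threads: cap_center 2 to 6 mm above jar_mouth; clockwise it only jams there. Home: cap_center 2 mm below jar_mouth. Neck 41 mm across (49 over threads), 20 mm high above a shoulder 78 mm wide.
- jar: Square white shaker jar, 96 x 96 mm, 100 mm high, about 0.42 kg, loose, origin under its centre; 2 to 3 mm of play in the square pan, which keeps it from turning. Four short threads round the neck, 55 degrees long, fall clockwise to an upright stop rib. Turned anticlockwise at most 90 degrees the top drops into the gaps and is barred; from there clockwise 55 to 72 degrees to a firm stop.
- scale: White dial scale, fixed, 150 mm wide, 213 deep, 112 high; origin under its centre, front to its -x. Sloping front with a dial 114 mm across. On top the steel pan, 110 x 110 mm, centre at x 38 mm, floor 138 mm up when empty, rim 7 mm higher. Spring pan: sinks 12 mm per kg (0.8 N per mm), at most 18 mm, so a jar pressed down gives way and follows up again.
- knob (a point): Centre of the scale's black ribbed knob, round, 32 mm across, 24 mm high, on the dial's axis, its foot on the dial's clear front 12 mm below this point. z points out of the dial: 32 degrees from straight up, leaning to the scale's front. x lies in the dial plane and turns with it.
- scale_dial (a joint): Turn of the knob, which carries dial face, steel rim and clear front with it: rad, growing clockwise as seen facing the dial; at 0 the zero mark points up the slope. Stays where left (friction 0.04 N m). Limits -7 and 7.
- scale_pointer (a joint): Angle of the dark needle, driven by the pan: rad, growing clockwise as seen facing the dial, 0 up the slope with an empty pan, 6.28 per kg. About 2.9 to 3.5 with jar and top. The scale reads zero when it equals scale_dial (or differs by whole turns). True only while nothing touches jar, top or pan.
- pointer_tip (a point): A point on the needle near its tip, 45 mm from the dial's centre, at the needle's height.
- zero_mark (a point): The dial's zero mark, the one broad black bar (6 x 13 mm) among 19 thin scale lines: a point 45 mm from the dial's centre over the middle of the bar, at the needle's height.
- small_lid_center (a point): Centre of a plain flat steel lid, 41 mm across, 20 mm high, on the board; it does not fit.
- large_lid_center (a point): Centre of a plain flat steel lid, 77 mm across, 18 mm high, on the board; it does not fit.
- can_center (a point): Centre of a full can with a paper label, 66 mm across, 150 mm high, standing beside the scale.
- bottle_center (a point): Point on the axis, 90 mm up, of an amber glass bottle, 62 mm across, 181 mm high with its cap, standing on the scale's other side.
- board_center (a point): White plastic cutting board, 290 x 125 x 12 mm, fixed; the point is the centre of its underside, y along its length. The three tops lie in a row along it, 74 to 82 mm between centres, in any order.
There are look-alikes about, which are no part of the job. What is meant by the jar is not green or orange, and is the smaller of those in its own colour.

How it is judged (in metres and radians):
On the way:
1. the top is screwed home on the jar and let go of (z of cap_center in the frame of jar_mouth between -0.005 and -0.0005 m and horizontal distance between cap_center and jar_mouth below 0.004 m and angle between the z axis of cap_center and the z axis of jar_mouth, either way round below 0.06 rad and (angle between the x axis of cap_center and the x axis of jar_mouth, either way round below 0.2 rad or angle between the x axis of cap_center and the x axis of jar_mouth, either way round above 1.37 rad) and contact force between the fingers and anything else below 0.1 N), for 0.2 s.
At the end, for the whole second after the job is handed in: Top home: level, inside on the rim (1.5 mm), turned to within 0.2 rad of the stop. Jar upright in the pan. Needle at rest within 3.5 mm (4.5 deg, 12 g) of the zero mark. The two other lids, the can and the bottle within 25 mm of where they stood (z of cap_center in the frame of jar_mouth between -0.005 and -0.0005 m and horizontal distance between cap_center and jar_mouth below 0.004 m and angle between the z axis of cap_center and the z axis of jar_mouth, either way round below 0.06 rad and (angle between the x axis of cap_center and the x axis of jar_mouth, either way round below 0.2 rad or angle between the x axis of cap_center and the x axis of jar_mouth, either way round above 1.37 rad) and distance between pointer_tip and zero_mark below 0.0035 m and angle between jar_mouth's own z axis and vertical below 0.06 rad and horizontal distance between jar_mouth and knob below 0.15 m and height (world z) of jar_mouth above 0.21 m and velocity of joint scale_pointer between -0.1 and 0.1 rad/s); the robot touches nothing.
It fails at once if the small lid is moved more than 25 mm (distance of small_lid_center from where it was at the start of the episode above 0.025 m).
It fails at once if the large lid is moved more than 25 mm (distance of large_lid_center from where it was at the start of the episode above 0.025 m).
It fails at once if the can is moved more than 25 mm (distance of can_center from where it was at the start of the episode above 0.025 m).
It fails at once if the bottle is moved more than 25 mm (distance of bottle_center from where it was at the start of the episode above 0.025 m).
It fails at once if the jar is tipped or lifted out of the pan (angle between jar_mouth's own z axis and vertical above 0.35 rad or height (world z) of jar_mouth above 0.255 m).
It also fails if it takes over 72 s, if anything falls off the work surface, if the arm or the gripper's body presses on something with over 40 N, if the wrist force passes 120 N, or if a joint passes its speed limit or range.

ROBOT

A 6-joint arm with a two-finger parallel gripper is mounted at the origin on the work surface. World frame = base frame: x ahead of the robot, y to its left, z up, the work surface at z = 0. Lengths are in m, angles in degrees, forces in N, time in s.
With the tool pointing down it reaches from about 0.35 to 0.775 m from the base axis. Payload 7.3 kg.
Tool frame: the origin (TCP) lies at the very end of the fingers, on their centre line; the grasp point (between the pads) lies 19 mm behind it; z points along the fingers, y is the line along which they close (so a half turn about z gives the same grasp; the last joint's range is limited). The gripper opens to 92 mm and grips with 3 to 60 N. Pads are 19 mm wide; open, the fingers measure 130 mm over their backs; the gripper's body (75 mm by 190 mm) begins 47 mm behind the grasp point.
Start: joints at [62.395, 19.595, 87.324, -0, 73.075, -8.365], TCP at [0.173, 0.496, 0.227] pointing down, gripper open.
Joint ranges: [-145.02, 145.02], [-44.19, 115.74], [2.07, 154.8], [-57.11, 237.11], [16.16, 152.29], [-177.93, 177.93]. Speed limits (degrees/s): [147.25, 147.25, 180, 180, 180, 180].

INTERFACE

Orientations are given as a 3x3 rotation matrix whose columns are the frame's x, y, z axes.
In Python, from cell import bot, read_camera, camera_model, ticket gives the robot as it stands.
- The arm moves only by the tool play_rows, never from a script. Its argument "steps" is a list of rows, each a list of 7 numbers: the turn, a rotation vector about the tool's x, y, z in units of 5 degrees (1.0 is 5 degrees), then the shift along the tool's x, y, z in mm, then the finger opening in mm, from 0 to 91.8. In form: [[wx, wy, wz, tx, ty, tz, jaw], ...]. A call has 1 to 5 rows; each row shifts and turns the commanded pose from where the row before left it, along the tool's axes as they then stand; what a row does not reach is not made up. A row lasts 1/12 s, in which the tool goes at most 41.7 mm and 7.16 degrees, less where a joint would pass 70% of its speed; a pose out of reach is approached as far as the arm can. A call with a gripper value outside its range is refused whole. The fingers move at their own pace and stop on an object; "grip_force" is the grip in N (left out, the last holds). Time passes only in rows, so rows that do not move let the fingers close. It gives the time, the measured TCP pose, the force, the opening and the grip force at its end, in the units of the state.
- bot.state(): the state, without advancing time (a new reading comes with each control period).
- read_camera(name): name is "scene" or "side" or "wrist"; returns (picture, depth): 384x512x3 uint8, red, green, blue; 384x512 float32, m along the optical axis (not along the pixel's ray), 0 where there is no reading.
- camera_model(name): a dict with "fx", "fy", "cx", "cy" (pixels), "origin" and "orientation" of the camera in the world; the wrist camera has in their place "tool_from_camera" (4x4, takes a point from camera to tool coordinates, whose origin is the TCP and whose axes are the flange's). Camera axes: x right, y down, z forward; pixel columns grow to the right and rows downward; lengths in m; the calibration is good to about 2 mm. A picture is of the moment at which its call begins: read the wrist's pose just before it. camera_model takes no time and is no camera call.
- ticket.hand_in(): hands the job in; it is judged then, once.
The state is a dict: "time_s": time; "qpos": joint angles; "joint_velocities": joint speeds; "tau": joint torques, N m; "position": TCP position; "tool_rot": TCP orientation; "contact_force": force on the tool from outside, world axes, zero at the start; "moment": the same for the moment, N m; "finger_gap": finger opening in m; "finger_force": force on a finger pad.
Only numpy, scipy, OpenCV 4.12 (cv2) and the standard library are available. Lean on these libraries where they do the work, as an engineer would, in place of code of your own. Each camera call takes 0.05 s, during which the arm holds its last target. There are 200 camera calls.

## Working session

There is one attempt and no reset: what is moved stays moved. The work goes in short steps, Python scripts to look and compute and a tool call to move; the robot and the scene stay as the last step left them, time stands still between calls to the robot, and variables do not carry over. Pictures are saved under pics/ and viewed, at most 10 in all, crops included, and the job is handed in when it is done.

Besides the shell and the picture viewer there is one more tool, called by a JSON object that holds its "method" and its "body". play_rows: Moves the arm, as the interface text tells. Its arguments: {"type":"object","properties":{"steps":{"type":"array"},"grip_force":{"type":"number"}},"required":["steps"]}

```bash
mkdir -p pics; ls
python3 - <<'E'
from cell import bot, read_camera, camera_model, ticket
import cv2, numpy as np, pickle
d={}
for n in ("scene","side","wrist"):
    p,z=read_camera(n); d[n]=(p,z,camera_model(n)); 
pickle.dump(d,open('d0.pkl','wb'))
cv2.imwrite('pics/a.png',cv2.cvtColor(np.hstack([d['scene'][0],d['side'][0]]),cv2.COLOR_RGB2BGR)[:, :])
im=cv2.imread('pics/a.png'); cv2.imwrite('pics/a1.png',cv2.resize(d['scene'][0][:,:,::-1],(800,600))); cv2.imwrite('pics/a2.png',cv2.resize(d['side'][0][:,:,::-1],(800,600)))
for n in d: print(n,d[n][2])
print(bot.state())
E
```

```text
pics
scene {'fx': 378.03930279195, 'fy': 378.03930279195, 'cx': 252.0026300680492, 'cy': 197.43357506583934, 'origin': array([0.80395981, 0.54481601, 0.85863146]), 'orientation': array([[-0.95359418,  0.20597087, -0.21962272],
       [ 0.30068681,  0.68940735, -0.65901817],
       [ 0.01567097, -0.69447355, -0.71934756]])}
side {'fx': 354.16301306809595, 'fy': 354.16301306809595, 'cx': 260.290523826956, 'cy': 188.11824015353238, 'origin': array([ 0.37751997, -0.7744233 ,  0.82826282]), 'orientation': array([[ 0.95196574, -0.19801926,  0.23355858],
       [-0.30602662, -0.64126873,  0.70364915],
       [ 0.01043773, -0.74132502, -0.67106503]])}
wrist {'fx': 311.6473252506609, 'fy': 311.6473252506609, 'cx': 251.78144048518305, 'cy': 195.26352558868865, 'tool_from_camera': array([[ 9.76145240e-05, -9.63298659e-01, -2.68431900e-01,
         7.30332500e-02],
       [ 9.99999988e-01,  1.25686864e-04, -8.73944736e-05,
        -6.18590436e-04],
       [ 1.17925343e-04, -2.68431888e-01,  9.63298660e-01,
        -1.58382537e-01],
       [ 0.00000000e+00,  0.00000000e+00,  0.00000000e+00,
         1.00000000e+00]])}
{'time_s': 0.15, 'qpos': array([ 6.23946814e+01,  1.96261923e+01,  8.73628504e+01, -1.09133072e-03,
        7.30738273e+01, -8.36594908e+00]), 'joint_velocities': array([ 0.09421685, -0.17734345, -0.19303242,  0.07872808, -0.01330454,
        0.03808174]), 'tau': array([ 9.86777668e-04, -4.31470299e+01, -2.44354820e+01,  7.17301690e-02,
        5.37503930e-02, -9.77513059e-05]), 'position': array([0.17285246, 0.49542509, 0.22622535]), 'tool_rot': array([[-9.44151970e-01,  3.29509963e-01, -4.92311901e-04],
       [ 3.29510300e-01,  9.44151471e-01, -9.80817609e-04],
       [ 1.41627832e-04, -1.08826272e-03, -9.99999398e-01]]), 'contact_force': array([ 0.38344384, -0.53014495, -0.18603427]), 'moment': array([ 0.01845684, -0.0586245 , -0.05397609]), 'finger_force': 0.0, 'finger_gap': 0.09229632696259095}
```

View pics/a1.png

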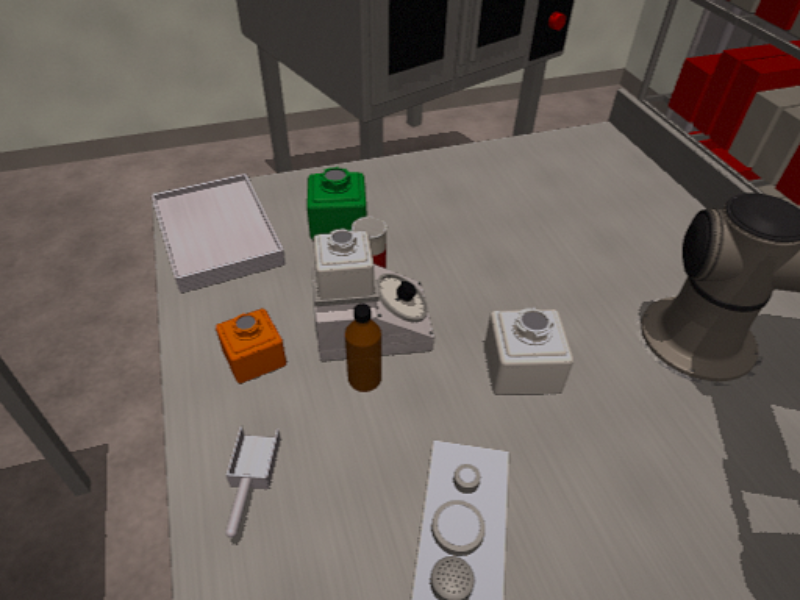

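View pics/a2.png

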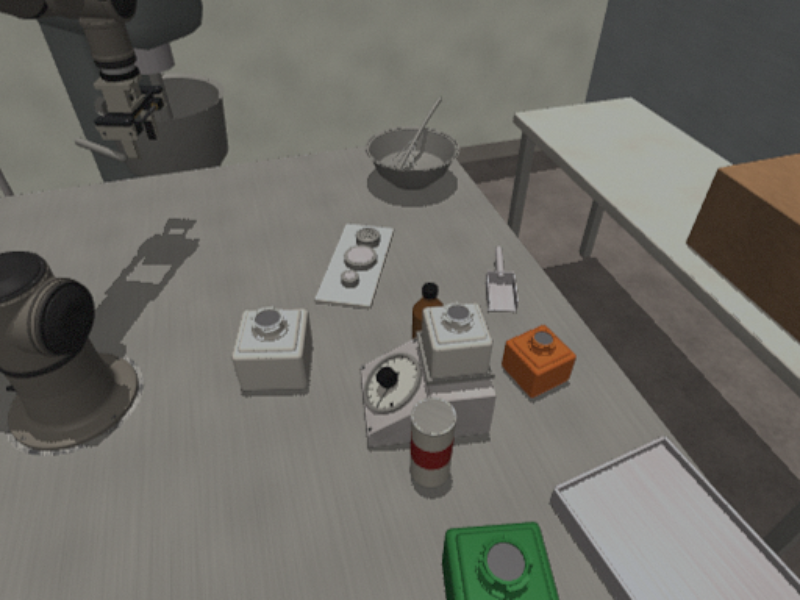

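The scene view shows the perforated cap at (453,578), jar mouth at (342,236) and knob at (406,290). The side view shows the cap at (368,235), mouth at (457,312), knob at (387,377), can at (433,440) and bottle at (430,300). All of these are in 800-px coordinates.

```bash
cat > h.py <<'E'
import numpy as np, cv2
from cell import bot, read_camera, camera_model, ticket
def ray(m,u,v,o=None,R=None):
    if 'origin' in m: o,R=m['origin'],m['orientation']
    d=R@np.array([(u-m['cx'])/m['fx'],(v-m['cy'])/m['fy'],1.]); return np.asarray(o),d
def plane(m,u,v,h,**k):
    o,d=ray(m,u,v,**k); return o+d*(h-o[2])/d[2]
def two(a,b):
    A=[];B=[]
    for o,d in (a,b):
        d=d/np.linalg.norm(d);P=np.eye(3)-np.outer(d,d);A.append(P);B.append(P@o)
    x=np.linalg.solve(A[0]+A[1],B[0]+B[1]); return x
def wristpose():
    s=bot.state(); m=camera_model('wrist'); T=np.array(m['tool_from_camera'])
    R=s['tool_rot']; return m,s['position']+R@T[:3,3],R@T[:3,:3]
def cloud(m,z,o=None,R=None):
    if 'origin' in m: o,R=m['origin'],m['orientation']
    v,u=np.mgrid[:z.shape[0],:z.shape[1]]
    c=np.stack([(u-m['cx'])/m['fx']*z,(v-m['cy'])/m['fy']*z,z],-1)
    return c@np.asarray(R).T+o
E
python3 - <<'E'
from h import *
import pickle
d=pickle.load(open('d0.pkl','rb')); k=1/1.5625
P={'cap':((453,576),(368,234)),'mouth':((342,237),(457,312)),'knob':((405,290),(387,377)),'small':((467,476),(349,277)),'large':((458,525),(360,257)),'bottlecap':((363,312),(430,290)),'can':((371,226),(433,408))}
C={n:cloud(d[n][2],d[n][1]) for n in('scene','side')}
for n,(a,b) in P.items():
    a=np.array(a)*k-.2;b=np.array(b)*k-.2
    print(n,two(ray(d['scene'][2],*a),ray(d['side'][2],*b)).round(4),C['scene'][int(a[1]),int(a[0])].round(4),C['side'][int(b[1]),int(b[0])].round(4))
# board & pan rect from depth
for n in C:
    c=C[n];p=d[n][0].astype(int)
    m=(abs(c[...,2]-.012)<.008)&(p.min(-1)>150)&(c[...,1]>.1)&(d[n][1]>0)
    for nm,mm in (('board',m),('jar top',(abs(c[...,2]-.213)<.012)&(c[...,0]>.45)&(abs(c[...,1])<.25)&(p.min(-1)>110))):
        mm=cv2.morphologyEx(mm.astype(np.uint8),cv2.MORPH_OPEN,np.ones((2,2)))
        nn,l,s,ct=cv2.connectedComponentsWithStats(mm)
        i=1+s[1:,4].argmax(); q=c[l==i]
        print(n,nm,len(q),cv2.minAreaRect(q[:,:2].astype(np.float32)),np.median(q[:,2]))
E
```

```text
cap [0.6284 0.2917 0.036 ] [0.6291 0.2916 0.039 ] [0.6276 0.288  0.0412]
mouth [ 0.6461 -0.2119  0.2328] [ 0.6464 -0.2181  0.2296] [ 0.6469 -0.2089  0.2315]
knob [ 0.5366 -0.1948  0.0954] [ 0.5401 -0.1863  0.1058] [ 0.5336 -0.2     0.1029]
small [0.5502 0.1571 0.0281] [0.5529 0.1576 0.0326] [0.5489 0.154  0.0314]
large [0.5918 0.2238 0.0248] [0.5942 0.2234 0.0297] [0.5901 0.2183 0.0307]
bottlecap [ 0.6462 -0.0899  0.1745] [ 0.6459 -0.0861  0.1798] [ 0.6451 -0.0962  0.1817]
can [ 0.5686 -0.3197  0.158 ] [ 0.5629 -0.3337  0.1477] [ 0.5725 -0.3111  0.1489]
scene board 3041 ((0.6364330649375916, 0.33605363965034485), (0.5244619250297546, 0.1212783232331276), 62.823333740234375) 0.011724360116145194
scene jar top 585 ((0.7310830354690552, 0.10715562105178833), (0.8821514844894409, 0.09612147510051727), 74.32760620117188) 0.20868814296827176
side board 934 ((0.46267443895339966, -0.1942717432975769), (1.1611405611038208, 0.16450217366218567), 73.58616638183594) 0.01210101170640443
side jar top 551 ((0.5585170388221741, -0.36336129903793335), (0.8922602534294128, 0.10695384442806244), 59.592166900634766) 0.21235382967333305
```

{"method": "play_rows", "body": {"steps": [[0, 0, 1.4, 0, 0, 0, 91], [0, 0, 1.4, 0, 0, 0, 91], [0, 0, 1.4, 0, 0, 0, 91], [0, 0, 1.4, 0, 0, 0, 91], [0, 0, 1.4, 0, 0, 0, 91]]}}

```text
time_s: 0.57
position: [0.1729, 0.4955, 0.2264]
tool_rot: [[-0.579, 0.815, -0.0], [0.815, 0.579, -0.001], [-0.0, -0.001, -1.0]]
contact_force: [0.1, 0.2, 0.4]
finger_gap: 0.0905
finger_force: 0.0
```

{"method": "play_rows", "body": {"steps": [[0, 0, 1.4, 0, 0, 0, 91], [0, 0, 1.4, 0, 0, 0, 91], [0, 0, 1.4, 0, 0, 0, 91], [0, 0, 1.4, 0, 0, 0, 91], [0, 0, 1.4, 0, 0, 0, 91]]}}

```text
time_s: 0.98
position: [0.1729, 0.4955, 0.2264]
tool_rot: [[-0.007, 1.0, -0.0], [1.0, 0.007, -0.001], [-0.001, -0.0, -1.0]]
contact_force: [-0.2, 0.1, 0.1]
finger_gap: 0.0911
finger_force: 0.0
```

{"method": "play_rows", "body": {"steps": [[0, 0, 1.4, 0, 0, 0, 91], [0, 0, 0.6, 0, 0, 0, 91], [0, 0, 0, -10, 37, 2, 91], [0, 0, 0, -10, 37, 2, 91], [0, 0, 0, -10, 37, 2, 91]]}}

```text
time_s: 1.4
position: [0.2783, 0.4478, 0.2205]
tool_rot: [[0.158, 0.987, -0.0], [0.987, -0.158, -0.0], [-0.0, -0.0, -1.0]]
contact_force: [0.6, 0.4, 0.2]
finger_gap: 0.091
finger_force: 0.0
```

{"method": "play_rows", "body": {"steps": [[0, 0, 0, -10, 37, 2, 91], [0, 0, 0, -10, 37, 2, 91], [0, 0, 0, -10, 37, 2, 91], [0, 0, 0, -10, 37, 2, 91], [0, 0, 0, -10, 37, 2, 91]]}}

```text
time_s: 1.82
position: [0.4537, 0.368, 0.2104]
tool_rot: [[0.161, 0.987, -0.0], [0.987, -0.161, -0.0], [-0.0, -0.0, -1.0]]
contact_force: [-0.4, 1.3, 0.3]
finger_gap: 0.0911
finger_force: 0.0
```

{"method": "play_rows", "body": {"steps": [[0, 0, 0, -10, 37, 2, 91], [0, 0, 0, -10, 37, 2, 91], [0, 0, 0, -10, 37, 2, 91], [0, 0, 0, -9, 37, 2, 91], [0, 0, 0, -9, 38, 2, 91]]}}

```text
time_s: 2.23
position: [0.6295, 0.2908, 0.2002]
tool_rot: [[0.161, 0.987, -0.001], [0.987, -0.161, -0.0], [-0.0, -0.001, -1.0]]
contact_force: [0.3, 0.9, -0.1]
finger_gap: 0.091
finger_force: 0.0
```

Run:
```python
from h import *
m,o,R=wristpose(); s=bot.state()
p,z=read_camera('wrist'); c=cloud(m,z,o,R)
print(s['position'],s['tool_rot'].round(4),s['qpos'].round(1))
np.savez('w1.npz',p=p,z=z,c=c)
cv2.imwrite('pics/w1.png',p[:,:,::-1])
mk=((c[...,2]>.024)&(c[...,2]<.06)&(z>0)).astype(np.uint8)
n,l,st,ct=cv2.connectedComponentsWithStats(mk)
for i in range(1,n):
    if st[i,4]>200:
        q=c[l==i]; print(st[i],q.max(0).round(4),cv2.minEnclosingCircle(q[q[:,2]>.026][:,:2].astype(np.float32)))
```

```text
[0.62947281 0.2908426  0.20024083] [[ 1.607e-01  9.870e-01 -8.000e-04]
 [ 9.870e-01 -1.607e-01 -1.000e-04]
 [-2.000e-04 -7.000e-04 -1.000e+00]] [18.5 39.1 58.6  0.  82.3 27.7]
[ 224  150   56   54 2354] [0.6579 0.3211 0.0425] ((0.6282026171684265, 0.29138875007629395), 0.029775137081742287)
[ 197  206   67   55 3056] [0.6306 0.2625 0.0336] ((0.5926240086555481, 0.22452573478221893), 0.03835299611091614)
[190 291  34  21 585] [0.5715 0.1672 0.0349] ((0.5511955618858337, 0.15557916462421417), 0.02045205608010292)
```

View pics/w1.png

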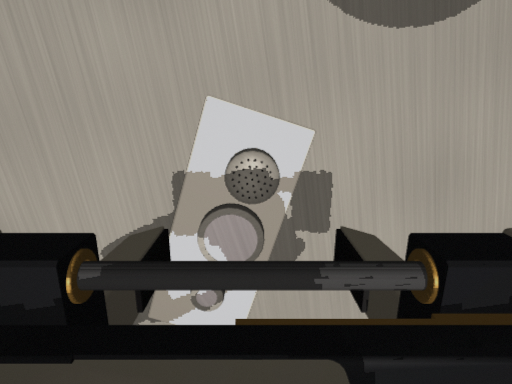

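Cap found at (252,177) px, with the fingers clear of the large lid; going down to grip it.

{"method": "play_rows", "body": {"steps": [[0, 0, 0, 0.4, -1.4, 36, 91], [0, 0, 0, 0, 0, 36, 91], [0, 0, 0, 0, 0, 36, 91], [0, 0, 0, 0, 0, 36, 91], [0, 0, 0, 0, 0, 25, 91]]}}

```text
time_s: 2.7
position: [0.625, 0.2919, 0.0275]
tool_rot: [[0.161, 0.987, -0.005], [0.987, -0.161, -0.002], [-0.002, -0.004, -1.0]]
contact_force: [-0.2, 0.2, 0.2]
finger_gap: 0.0909
finger_force: 0.0
```

{"method": "play_rows", "body": {"steps": [[0, 0, 0, 0, 0, 14.5, 91], [0, 0, 0, 0, 0, 0, 91], [0, 0, 0, 0, 0, 0, 55], [0, 0, 0, 0, 0, 0, 50], [0, 0, 0, 0, 0, 0, 50]], "grip_force": 30}}

```text
time_s: 3.12
position: [0.627, 0.2927, 0.0174]
tool_rot: [[0.161, 0.987, 0.0], [0.987, -0.161, 0.0], [0.0, 0.0, -1.0]]
contact_force: [-0.1, 0.7, -0.6]
finger_gap: 0.0756
finger_force: 0.0
```

{"method": "play_rows", "body": {"steps": [[0, 0, 0, 0, 0, 0, 50], [0, 0, 0, 0, 0, 0, 50], [0, 0, 0, 0, 0, 0, 50], [0, 0, 0, 0, 0, 0, 50]]}}

```text
time_s: 3.45
position: [0.6271, 0.2927, 0.0176]
tool_rot: [[0.16, 0.987, 0.001], [0.987, -0.16, 0.0], [0.0, 0.001, -1.0]]
contact_force: [0.9, -0.5, 0.9]
finger_gap: 0.0584
finger_force: 30.0
```

{"method": "play_rows", "body": {"steps": [[0, 0, 0, 0, 0, -20, 50], [0, 0, 0, 0, 0, -38, 50], [0, 0, 0, 0, 0, -38, 50], [0, 0, 0, 0, 0, -38, 50], [0, 0, 0, 0, 0, -38, 50]]}}

```text
time_s: 3.87
position: [0.6264, 0.2924, 0.1909]
tool_rot: [[0.161, 0.987, -0.001], [0.987, -0.161, -0.0], [-0.0, -0.001, -1.0]]
contact_force: [0.3, 0.9, -1.0]
finger_gap: 0.0586
finger_force: 30.0
```

{"method": "play_rows", "body": {"steps": [[0, 0, 0, 0, 0, -38, 50], [0, 0, 0, 0, 0, -38, 50], [0, 0, 0, -20, 4, -14, 50], [0, 0, 0, -38, 7.7, 0, 50], [0, 0, 0, -38, 7.7, 0, 50]]}}

```text
time_s: 4.28
position: [0.6305, 0.195, 0.2807]
tool_rot: [[0.158, 0.987, 0.003], [0.988, -0.158, 0.001], [0.001, 0.003, -1.0]]
contact_force: [1.0, -0.9, -1.4]
finger_gap: 0.0588
finger_force: 30.0
```

{"method": "play_rows", "body": {"steps": [[0, 0, 0, -38, 7.7, 0, 50], [0, 0, 0, -38, 7.7, 0, 50], [0, 0, 0, -38, 7.7, 0, 50], [0, 0, 0, -38, 7.7, 0, 50], [0, 0, 0, -38, 7.7, 0, 50]]}}

```text
time_s: 4.7
position: [0.6376, -0.0008, 0.2792]
tool_rot: [[0.16, 0.987, -0.0], [0.987, -0.16, 0.0], [0.0, -0.0, -1.0]]
contact_force: [1.2, -0.4, -1.2]
finger_gap: 0.058
finger_force: 30.0
```

{"method": "play_rows", "body": {"steps": [[0, 0, 0, -38, 7.7, 0, 50], [0, 0, 0, -38, 7.7, 0, 50], [0, 0, 0, -30, 6, 0, 50], [0, 0, 0, -20, 3, 0, 50], [0, 0, 0, 0, 0, 0, 50]]}}

```text
time_s: 5.12
position: [0.6413, -0.1322, 0.2785]
tool_rot: [[0.166, 0.986, -0.001], [0.986, -0.166, -0.001], [-0.001, -0.001, -1.0]]
contact_force: [-0.4, -0.2, 0.1]
finger_gap: 0.0581
finger_force: 30.0
```

Run:
```python
from h import *
m,o,R=wristpose(); s=bot.state()
p,z=read_camera('wrist'); c=cloud(m,z,o,R)
print(s['position'],s['tool_rot'].round(4),s['qpos'].round(1),s['contact_force'],s['moment'],s['finger_gap'])
np.savez('w2.npz',p=p,z=z,c=c)
cv2.imwrite('pics/w2.png',p[:,:,::-1])
```

```text
[ 0.64128622 -0.13216699  0.27849518] [[ 1.657e-01  9.862e-01 -1.100e-03]
 [ 9.862e-01 -1.657e-01 -1.200e-03]
 [-1.400e-03 -9.000e-04 -1.000e+00]] [-18.3  32.5  58.5  -0.1  89.   -8.8] [-0.3523471  -0.17371967  0.13204408] [-0.05549464  0.04524173 -0.02182198] 0.05809826371261033
```

View pics/w2.png

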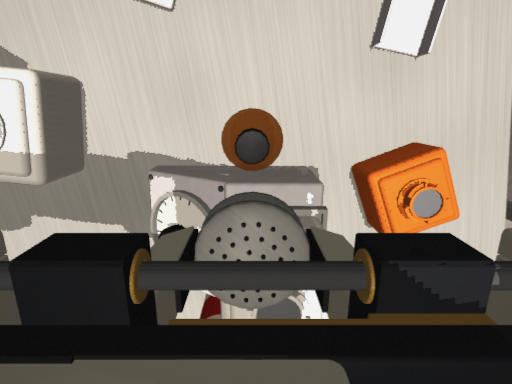

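The cap is held straight at (252,250) and hides the jar. I'll overshoot past the jar so the wrist camera sees the mouth.

{"method": "play_rows", "body": {"steps": [[0, 0, 0, -38, 7.5, 0, 50], [0, 0, 0, -38, 7.5, 0, 50], [0, 0, 0, -38, 7.5, 0, 50], [0, 0, 0, -38, 7.5, 0, 50], [0, 0, 0, -25, 5, 0, 50]]}}

```text
time_s: 5.58
position: [0.6478, -0.3097, 0.2788]
tool_rot: [[0.161, 0.987, -0.001], [0.987, -0.161, -0.0], [-0.0, -0.0, -1.0]]
contact_force: [0.2, -1.3, -1.0]
finger_gap: 0.0584
finger_force: 30.0
```

{"method": "play_rows", "body": {"steps": [[0, 0, 0, 0, 0, 0, 50], [0, 0, 0, 0, 0, 0, 50], [0, 0, 0, 0, 0, 0, 50]]}}

```text
time_s: 5.83
position: [0.6484, -0.3058, 0.279]
tool_rot: [[0.159, 0.987, -0.0], [0.987, -0.159, 0.001], [0.001, -0.0, -1.0]]
contact_force: [1.1, 0.7, -1.2]
finger_gap: 0.0584
finger_force: 30.0
```

Run:
```python
from h import *
m,o,R=wristpose(); s=bot.state()
p,z=read_camera('wrist'); c=cloud(m,z,o,R)
print(s['position'],s['tool_rot'].round(4),s['qpos'].round(1),s['contact_force'],s['moment'],s['finger_gap'])
np.savez('w3.npz',p=p,z=z,c=c,o=o,R=R)
cv2.imwrite('pics/w3.png',p[:,:,::-1])
for lo,hi in((.226,.25),(.207,.222)):
    mk=((c[...,2]>lo)&(c[...,2]<hi)&(z>0)&(abs(c[...,0]-.646)<.06)&(abs(c[...,1]+.212)<.06)).astype(np.uint8)
    n,l,st,ct=cv2.connectedComponentsWithStats(mk)
    for i in range(1,n):
        if st[i,4]>100:
            q=c[l==i]; print(lo,st[i],q.max(0).round(4),np.median(q[:,2]),cv2.minEnclosingCircle(q[:,:2].astype(np.float32)),cv2.minAreaRect(q[:,:2].astype(np.float32)))
```

```text
[ 0.64844358 -0.30582313  0.27902718] [[ 1.592e-01  9.872e-01 -3.000e-04]
 [ 9.872e-01 -1.592e-01  1.300e-03]
 [ 1.200e-03 -5.000e-04 -1.000e+00]] [-31.4  40.8  43.6   0.1  95.7 -22.2] [ 1.13715027  0.68094281 -1.18203792] [-0.10051145  0.03920081 -0.04885625] 0.058371254156828305
0.226 [ 188   35   79   84 4704] [ 0.6712 -0.19    0.2364] 0.2315243455311085 ((0.6466320157051086, -0.21449725329875946), 0.024761445820331573) ((0.6465752124786377, -0.21458658576011658), (0.047418080270290375, 0.04736855626106262), 56.02057647705078)
0.207 [  162    10   136   137 11221] [ 0.6971 -0.1644  0.2211] 0.2133192039622739 ((0.6467131972312927, -0.21444180607795715), 0.06078072264790535) ((0.6467398405075073, -0.21467894315719604), (0.08904264122247696, 0.09077255427837372), 80.8121109008789)
```

View pics/w3.png

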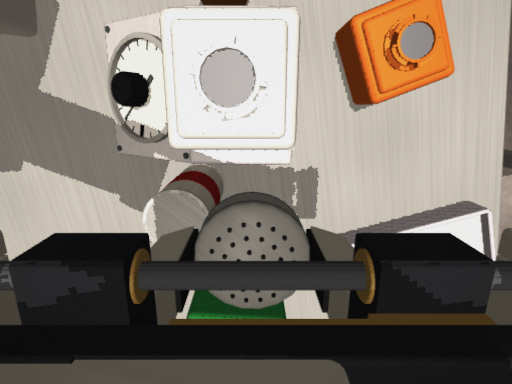

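Jar mouth at (228,78) px, which gives (0.6466, -0.2145). I'll check the cap's offset in the tool frame.

Run:
```python
from h import *
d=np.load('w3.npz');s=bot.state()
t=(d['c']-s['position'])@s['tool_rot']
mk=((t[...,2]<-.005)&(t[...,2]>-.035)&(abs(t[...,1])<.029)&(abs(t[...,0])<.05)&(d['z']>0)).astype(np.uint8)
n,l,st,ct=cv2.connectedComponentsWithStats(mk); i=1+st[1:,4].argmax(); q=t[l==i]
print(st[i],q.min(0),q.max(0),np.histogram(q[:,2],8))
q2=q[q[:,2]<-.0155]; print(cv2.minEnclosingCircle(q2[:,:2].astype(np.float32)))
h=q[q[:,2]<-.012]
# sphere fit of dome
A=np.c_[2*h,np.ones(len(h))]; x=np.linalg.lstsq(A,(h**2).sum(1),rcond=None)[0]; print(x[:3],np.sqrt(x[3]+x[:3]@x[:3]))
e=np.array([.6466,-.2145,0])-s['position']; print(s['tool_rot'].T@e)
```

```text
[ 196  197  125   64 6049] [-0.00232975 -0.02880542 -0.03495568] [ 0.02846857  0.02899538 -0.0050029 ] (array([  19,   22,   34, 2592, 2454,  609,  134,  185]), array([-0.03495568, -0.03121159, -0.02746749, -0.02372339, -0.01997929,
       -0.01623519, -0.0124911 , -0.008747  , -0.0050029 ]))
((0.003501319093629718, 0.00012373924255371094), 0.029372064396739006)
[0.00246429 0.00023977 0.01033036] 0.03578116688900631
[ 0.08926899 -0.01634919  0.27945919]
```

{"method": "play_rows", "body": {"steps": [[0, 0, 0, 30, -5.4, 0, 50], [0, 0, 0, 30, -5.4, 0, 50], [0, 0, 0, 30.4, -5.5, 0, 50], [0, 0, 0, 0, 0, 15, 50], [0, 0, 0, 0, 0, 15, 50]]}}

```text
time_s: 6.3
position: [0.6475, -0.2113, 0.2514]
tool_rot: [[0.155, 0.988, 0.004], [0.988, -0.155, -0.001], [-0.0, 0.004, -1.0]]
contact_force: [0.6, -1.5, -1.2]
finger_gap: 0.0583
finger_force: 30.0
```

{"method": "play_rows", "body": {"steps": [[0, 0, 0, 0, 0, 0, 50], [0, 0, 0, 0, 0, 0, 50], [0, 0, 0, 0, 0, 0, 50]]}}

```text
time_s: 6.55
position: [0.6469, -0.2151, 0.2504]
tool_rot: [[0.16, 0.987, 0.001], [0.987, -0.16, -0.0], [-0.0, 0.001, -1.0]]
contact_force: [-0.4, -0.1, -0.6]
finger_gap: 0.0585
finger_force: 30.0
```

Run:
```python
from h import *
s=bot.state()
print(s['position'],s['qpos'],s['contact_force'],s['moment'])
c=np.array([.6466,-.2145,0])-(s['position']+s['tool_rot']@[-.0011,0,0]);print((s['tool_rot'].T@c)*1000)
```

```text
[ 0.64689214 -0.2151091   0.25040378] [-2.48333206e+01  3.62962403e+01  5.61099702e+01  1.13635511e-02
  8.75119431e+01 -1.56450513e+01] [-0.43598912 -0.07966575 -0.61088703] [-0.12618111  0.07577593  0.01597523]
[  1.70331632  -0.74348368 250.40286365]
```

{"method": "play_rows", "body": {"steps": [[0, 0, 0, 1.6, -0.6, 7, 50], [0, 0, 0, 0, 0, 7, 50], [0, 0, 0, 0, 0, 4, 50], [0, 0, 0, 0, 0, 0, 50], [0, 0, 0, 0, 0, 0, 50]]}}

```text
time_s: 6.97
position: [0.6464, -0.2141, 0.2313]
tool_rot: [[0.161, 0.987, 0.001], [0.987, -0.161, 0.0], [0.0, 0.001, -1.0]]
contact_force: [1.0, 1.5, 0.7]
finger_gap: 0.0583
finger_force: 30.0
```

{"method": "play_rows", "body": {"steps": [[0, 0, 0, 0, 0, 3, 50], [0, 0, 0, 0, 0, 3, 50], [0, 0, 0, 0, 0, 3, 50], [0, 0, 0, 0, 0, 2, 50], [0, 0, 0, 0, 0, 0, 50]]}}

```text
time_s: 7.38
position: [0.6465, -0.2141, 0.2214]
tool_rot: [[0.161, 0.987, 0.002], [0.987, -0.161, -0.001], [-0.0, 0.002, -1.0]]
contact_force: [0.1, 2.0, 8.9]
finger_gap: 0.0587
finger_force: 30.0
```

{"method": "play_rows", "body": {"steps": [[0, 0, 0, 0, 0, 0, 50], [0, 0, 0, 0, 0, 0, 50]]}}

```text
time_s: 7.55
position: [0.6465, -0.2142, 0.2219]
tool_rot: [[0.161, 0.987, 0.002], [0.987, -0.161, -0.001], [-0.0, 0.003, -1.0]]
contact_force: [-0.5, 1.5, 9.4]
finger_gap: 0.0587
finger_force: 30.0
```

{"method": "play_rows", "body": {"steps": [[0, 0, -1, 0, 0, 0, 50], [0, 0, -1, 0, 0, 0, 50], [0, 0, -1, 0, 0, 0, 50], [0, 0, -1, 0, 0, 0, 50], [0, 0, 0, 0, 0, 0, 50]]}}

```text
time_s: 7.97
position: [0.6467, -0.2148, 0.2211]
tool_rot: [[-0.189, 0.982, 0.003], [0.982, 0.189, -0.001], [-0.002, 0.002, -1.0]]
contact_force: [2.4, -0.2, 4.0]
finger_gap: 0.0588
finger_force: 30.0
```

```bash
python3 -c "
from h import *
s=bot.state();print(s['position'],s['contact_force'],s['moment'],s['qpos'][5])"
```

```text
[ 0.64672891 -0.2147778   0.22106313] [ 2.38852442 -0.16339138  3.95060277] [-0.17372702 -0.3212396  -0.01299536] -35.71129701839173
```

{"method": "play_rows", "body": {"steps": [[0, 0, -1, 0, 0, 0, 50], [0, 0, -1, 0, 0, 0, 50], [0, 0, -1, 0, 0, 0, 50], [0, 0, -1, 0, 0, 0, 50], [0, 0, 0, 0, 0, 0, 50]]}}

```text
time_s: 8.38
position: [0.6476, -0.2144, 0.221]
tool_rot: [[-0.511, 0.86, 0.005], [0.86, 0.511, -0.001], [-0.003, 0.004, -1.0]]
contact_force: [5.8, -0.1, 3.7]
finger_gap: 0.0584
finger_force: 30.0
```

```bash
python3 -c "
from h import *
s=bot.state();print(s['position'],s['contact_force'],s['moment'],s['qpos'][5])"
```

```text
[ 0.64762023 -0.21443486  0.22100597] [ 5.84466689 -0.08673556  3.68397533] [-0.00618058 -1.07438698 -0.79358527] -55.52573862184981
```

Vertical force fell from 9.4 to 4 N, so the top dropped in. The turning moment then rose, so it is now barred. Turning clockwise.

{"method": "play_rows", "body": {"steps": [[0, 0, 1, 0, 0, 0, 50], [0, 0, 1, 0, 0, 0, 50], [0, 0, 1, 0, 0, 0, 50], [0, 0, 1, 0, 0, 0, 50], [0, 0, 1, 0, 0, 0, 50]]}}

```text
time_s: 8.8
position: [0.6468, -0.2134, 0.2206]
tool_rot: [[-0.094, 0.996, 0.002], [0.996, 0.094, 0.001], [0.001, 0.002, -1.0]]
contact_force: [2.2, 2.9, 4.6]
finger_gap: 0.0586
finger_force: 30.0
```

{"method": "play_rows", "body": {"steps": [[0, 0, 1, 0, 0, 0, 50], [0, 0, 1, 0, 0, 0, 50], [0, 0, 1, 0, 0, 0, 50], [0, 0, 1, 0, 0, 0, 50], [0, 0, 1, 0, 0, 0, 50]]}}

```text
time_s: 9.22
position: [0.6467, -0.2134, 0.2205]
tool_rot: [[0.336, 0.942, 0.001], [0.942, -0.336, 0.001], [0.001, 0.001, -1.0]]
contact_force: [1.6, 3.6, 3.2]
finger_gap: 0.0585
finger_force: 30.0
```

```bash
python3 -c "
from h import *
s=bot.state();print(s['position'],s['contact_force'],s['moment'],s['qpos'][5])"
```

```text
[ 0.64667131 -0.21340324  0.22054252] [1.64601187 3.60614436 3.23357993] [ 0.23226259 -0.36040146  0.08378726] -5.1243482842619965
```

{"method": "play_rows", "body": {"steps": [[0, 0, 0.7, 0, 0, 0, 50], [0, 0, 0.7, 0, 0, 0, 50], [0, 0, 0, 0, 0, 0, 50]]}}

```text
time_s: 9.47
position: [0.6465, -0.2136, 0.2205]
tool_rot: [[0.446, 0.895, 0.001], [0.895, -0.446, 0.0], [0.001, 0.001, -1.0]]
contact_force: [0.9, 1.3, 4.8]
finger_gap: 0.0587
finger_force: 30.0
```

```bash
python3 -c "
from h import *
s=bot.state();print(s['position'],s['contact_force'],s['moment'],s['qpos'][5])"
```

```text
[ 0.64650528 -0.21359778  0.22050815] [0.90272064 1.25395978 4.83046449] [ 0.12037296 -0.23660686  0.02174922] 1.7290611460620082
```

{"method": "play_rows", "body": {"steps": [[0, 0, 0.7, 0, 0, 0, 50], [0, 0, 0.7, 0, 0, 0, 50], [0, 0, 0.6, 0, 0, 0, 50], [0, 0, 0, 0, 0, 0, 50]]}}

```text
time_s: 9.8
position: [0.6464, -0.2138, 0.2205]
tool_rot: [[0.592, 0.806, 0.001], [0.806, -0.592, 0.0], [0.001, 0.001, -1.0]]
contact_force: [1.4, 1.1, 4.1]
finger_gap: 0.0584
finger_force: 30.0
```

```bash
python3 -c "
from h import *
s=bot.state();print(s['position'],s['contact_force'],s['moment'],s['qpos'][5])"
```

```text
[ 0.64643015 -0.21377003  0.22047235] [1.44649889 1.08195074 4.14326326] [ 0.14511087 -0.35781678  0.04416989] 11.559250862572808
```

{"method": "play_rows", "body": {"steps": [[0, 0, 0.7, 0, 0, 0, 50], [0, 0, 0.7, 0, 0, 0, 50], [0, 0, 0.6, 0, 0, 0, 50], [0, 0, 0, 0, 0, 0, 50]]}}

```text
time_s: 10.13
position: [0.6466, -0.2143, 0.2205]
tool_rot: [[0.722, 0.692, 0.001], [0.692, -0.722, -0.001], [0.001, 0.002, -1.0]]
contact_force: [2.4, 0.3, 4.0]
finger_gap: 0.0586
finger_force: 30.0
```

```bash
python3 -c "
from h import *
s=bot.state();print(s['position'],s['contact_force'],s['moment'],s['qpos'][5])"
```

```text
[ 0.64660885 -0.21434517  0.22051642] [2.40005336 0.25541988 3.97487466] [-0.16435255 -0.54631698  0.08018449] 21.465296098675367
```

{"method": "play_rows", "body": {"steps": [[0, 0, 0.7, 0, 0, 0, 50], [0, 0, 0.7, 0, 0, 0, 50], [0, 0, 0.6, 0, 0, 0, 50], [0, 0, 0, 0, 0, 0, 50]]}}

```text
time_s: 10.47
position: [0.6472, -0.2142, 0.2207]
tool_rot: [[0.83, 0.558, 0.003], [0.558, -0.83, -0.001], [0.002, 0.002, -1.0]]
contact_force: [5.3, 0.1, 4.1]
finger_gap: 0.0583
finger_force: 30.0
```

```bash
python3 -c "
from h import *
s=bot.state();print(s['position'],s['contact_force'],s['moment'],s['qpos'][5])"
```

```text
[ 0.64715192 -0.21423802  0.22067207] [5.34201699 0.09967595 4.07407019] [-0.14368334 -0.78521231  0.90606251] 31.34725900678952
```

{"method": "play_rows", "body": {"steps": [[0, 0, 0.7, 0, 0, 0, 50], [0, 0, 0.7, 0, 0, 0, 50], [0, 0, 0.6, 0, 0, 0, 50], [0, 0, 0, 0, 0, 0, 50]]}}

```text
time_s: 10.8
position: [0.646, -0.2146, 0.2203]
tool_rot: [[0.914, 0.405, -0.0], [0.405, -0.914, -0.001], [-0.001, 0.001, -1.0]]
contact_force: [0.9, -1.6, 4.5]
finger_gap: 0.0587
finger_force: 30.0
```

```bash
python3 -c "
from h import *
s=bot.state();print(s['position'],s['contact_force'],s['moment'],s['qpos'][5])"
```

```text
[ 0.64595083 -0.21458504  0.22026519] [ 0.9175473  -1.60366533  4.49452514] [-0.38122305 -0.03007719  1.11581992] 41.311546963359625
```

{"method": "play_rows", "body": {"steps": [[0, 0, -0.3, 0, 0, 0, 50], [0, 0, 0, 0, 0, 0, 91], [0, 0, 0, 0, 0, 0, 91], [0, 0, 0, 0, 0, 0, 91], [0, 0, 0, 0, 0, 0, 91]]}}

```text
time_s: 11.22
position: [0.6457, -0.214, 0.2194]
tool_rot: [[0.904, 0.427, -0.002], [0.427, -0.904, 0.001], [-0.001, -0.002, -1.0]]
contact_force: [0.3, 0.6, -1.3]
finger_gap: 0.0803
finger_force: 0.0
```

{"method": "play_rows", "body": {"steps": [[0, 0, 0, 0, 0, -20, 91], [0, 0, 0, 0, 0, -30, 91], [0, 0, 0, 0, 0, -38, 91], [0, 0, 0, 0, 0, -38, 91], [0, 0, 0, 0, 0, 0, 91]]}}

```text
time_s: 11.63
position: [0.6475, -0.2147, 0.3552]
tool_rot: [[0.904, 0.427, 0.013], [0.427, -0.904, -0.006], [0.009, 0.011, -1.0]]
contact_force: [0.3, -0.5, 1.4]
finger_gap: 0.0908
finger_force: 0.0
```

{"method": "play_rows", "body": {"steps": [[0, 0, 0, -30, 0, 0, 91], [0, 0, 0, -38, 0, 0, 91], [0, 0, 0, -38, 0, 0, 91], [0, 0, 0, 0, 0, 0, 91], [0, 0, 0, 0, 0, 0, 91]]}}

```text
time_s: 12.05
position: [0.5487, -0.2601, 0.3465]
tool_rot: [[0.905, 0.424, -0.0], [0.424, -0.905, 0.0], [0.0, -0.0, -1.0]]
contact_force: [0.6, -0.2, -0.0]
finger_gap: 0.0909
finger_force: 0.0
```

Run:
```python
from h import *
m,o,R=wristpose(); s=bot.state()
p,z=read_camera('wrist'); c=cloud(m,z,o,R)
ps,zs=read_camera('side')
print(s['position'],s['qpos'].round(1),s['contact_force'],s['moment'],s['finger_gap'])
np.savez('w4.npz',p=p,z=z,c=c,o=o,R=R,ps=ps,zs=zs)
cv2.imwrite('pics/w4.png',np.hstack([p[:,:,::-1][:300],cv2.resize(ps[150:300,210:335,::-1],(288,300))]))
for lo,hi in((.229,.26),(.207,.219)):
    mk=((c[...,2]>lo)&(c[...,2]<hi)&(z>0)&(abs(c[...,0]-.646)<.06)&(abs(c[...,1]+.212)<.06)).astype(np.uint8)
    n,l,st,ct=cv2.connectedComponentsWithStats(mk)
    for i in range(1,n):
        if st[i,4]>100:
            q=c[l==i]; print(lo,st[i],np.percentile(q[:,2],[2,50,99]),cv2.minEnclosingCircle(q[:,:2].astype(np.float32)),cv2.minAreaRect(q[:,:2].astype(np.float32)))
```

```text
[ 0.54874922 -0.26009927  0.34651436] [-32.6  25.8  59.3   0.   94.9  32.3] [ 6.32605738e-01 -1.86133158e-01 -2.55829327e-04] [-0.03315917  0.10147557 -0.02793806] 0.09093210061376347
0.229 [ 214   18   76   81 4777] [0.24098471 0.24643673 0.24986555] ((0.646965742111206, -0.2137838453054428), 0.029834028333425522) ((0.6466614603996277, -0.2139325588941574), (0.05796307697892189, 0.059237007051706314), 25.493484497070312)
0.207 [ 187    0  130  132 3838] [0.20715115 0.21215063 0.21423604] ((0.646342396736145, -0.21360446512699127), 0.05784910172224045) ((0.6468631625175476, -0.2142406702041626), (0.08378063142299652, 0.08556980639696121), 76.56975555419922)
```

View pics/w4.png

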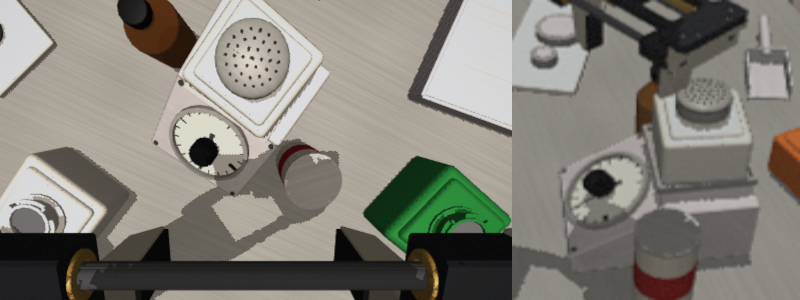

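Cap sits level on the jar: axis within 1 mm, top about 17 mm above the mouth, which fits home. Dial at about (208,143) px with the knob at (204,152). Next I'll get the dial geometry and the view pose.

```bash
cat >> h.py <<'E'
from scipy.spatial.transform import Rotation as Ro
XS=np.array([np.cos(np.radians(-9.3)),np.sin(np.radians(-9.3)),0]); YS=np.array([-XS[1],XS[0],0])
C32,S32=np.cos(np.radians(32)),np.sin(np.radians(32))
N=C32*np.array([0,0,1])-S32*XS; U=C32*XS+S32*np.array([0,0,1])
def rows(pt,Rt):
    s=bot.state(); R=s['tool_rot']; w=Ro.from_matrix(R.T@Rt).as_rotvec(degrees=True)
    print('rot units',(w/5).round(2),'deg',np.linalg.norm(w).round(1),'shift mm in final axes',(Rt.T@(pt-s['position'])*1000).round(1),'in present axes',(R.T@(pt-s['position'])*1000).round(1))
E
python3 - <<'E'
from h import *
d=np.load('w4.npz'); c=d['c']; p=d['p'].astype(int)
g=(abs(c[...,0]-.54)<.07)&(abs(c[...,1]+.197)<.07)&(c[...,2]>.05)&(c[...,2]<.14)&(d['z']>0)
# knob: dark, above plane
q=c[g]; x=np.median(q@N); print('plane offset hist',np.histogram(q@N,12))
kn=g&(c@N>x+.012); k=c[kn]; print('knob',len(k),np.median(k,0),np.percentile(k@N,[5,50,95]),cv2.minEnclosingCircle(np.c_[k@YS,k@U].astype(np.float32)))
bt=q[abs(q@N-x)<.004]; A=np.c_[bt,np.ones(len(bt))]
w=np.linalg.svd(bt-bt.mean(0))[2][2]; print('normal fit',w*np.sign(w[2]),N)
# bright dial face
b=g&(p.min(-1)>170)&(abs(c@N-x)<.006); b=c[b]; print('dial',len(b),cv2.minEnclosingCircle(np.c_[b@YS,b@U].astype(np.float32)))
D=np.median(k,0)
E
```

```text
plane offset hist (array([   5,   32, 3022, 1707,  880,  175,   54,   54,   79,   95,  158,
        343]), array([-0.24672827, -0.24313918, -0.2395501 , -0.23596101, -0.23237192,
       -0.22878284, -0.22519375, -0.22160466, -0.21801558, -0.21442649,
       -0.2108374 , -0.20724832, -0.20365923]))
knob 762 [ 0.54091064 -0.19522665  0.10579888] [-0.22120544 -0.20859461 -0.20454904] ((-0.11211621016263962, 0.5748715996742249), 0.06604332476854324)
normal fit [-0.51641038  0.08930097  0.85167227] [-0.52295386  0.08563698  0.8480481 ]
dial 3030 ((-0.1045185774564743, 0.5363739132881165), 0.08683934062719345)
```

Run:
```python
from h import *
D=np.array([.5366,-.1948,.097]); Rt=np.c_[U,-YS,-N]
print(np.linalg.det(Rt)); rows(D+.11*N-.03*U,Rt)
```

```text
1.0
rot units [-1.93  6.19  6.73] deg 46.7 shift mm in final axes [-182.7  -61.3   88.5] in present axes [ -54.3 -111.8  171.8]
```

{"method": "play_rows", "body": {"steps": [[-0.24, 0.775, 0.84, 0, 0, 0, 91], [-0.24, 0.775, 0.84, 0, 0, 0, 91], [-0.24, 0.775, 0.84, 0, 0, 0, 91], [-0.24, 0.775, 0.84, 0, 0, 0, 91], [-0.24, 0.775, 0.84, 0, 0, 0, 91]]}}

```text
time_s: 12.57
position: [0.5516, -0.259, 0.3462]
tool_rot: [[0.936, 0.061, 0.348], [0.071, -0.997, -0.016], [0.346, 0.039, -0.937]]
contact_force: [-0.1, 0.4, 0.5]
finger_gap: 0.0909
finger_force: 0.0
```

{"method": "play_rows", "body": {"steps": [[-0.24, 0.775, 0.84, 0, 0, 0, 91], [-0.24, 0.775, 0.84, 0, 0, 0, 91], [-0.24, 0.775, 0.84, 0, 0, 0, 91], [0, 0, 0, -30, -10, 14.7, 91], [0, 0, 0, -30, -10, 14.7, 91]]}}

```text
time_s: 12.98
position: [0.5194, -0.2336, 0.2899]
tool_rot: [[0.836, -0.16, 0.525], [-0.135, -0.987, -0.086], [0.532, 0.001, -0.847]]
contact_force: [0.1, 0.8, -1.7]
finger_gap: 0.091
finger_force: 0.0
```

{"method": "play_rows", "body": {"steps": [[0, 0, 0, -30, -10, 14.7, 91], [0, 0, 0, -30, -10, 14.7, 91], [0, 0, 0, -30, -10, 14.7, 91], [0, 0, 0, -32, -11, 14.7, 91], [0, 0, 0, 0, 0, 0, 91]]}}

```text
time_s: 13.4
position: [0.4483, -0.1751, 0.1677]
tool_rot: [[0.844, -0.157, 0.513], [-0.139, -0.988, -0.073], [0.518, -0.009, -0.855]]
contact_force: [-1.6, 1.4, -0.9]
finger_gap: 0.0911
finger_force: 0.0
```

{"method": "play_rows", "body": {"steps": [[0, 0, 0, 0, 0, 0, 91], [0, 0, 0, 0, 0, 0, 91]]}}

```text
time_s: 13.57
position: [0.4557, -0.1826, 0.1762]
tool_rot: [[0.836, -0.16, 0.525], [-0.135, -0.987, -0.085], [0.531, 0.001, -0.847]]
contact_force: [0.0, -0.2, 0.9]
finger_gap: 0.091
finger_force: 0.0
```

Run:
```python
from h import *
m,o,R=wristpose(); s=bot.state()
p,z=read_camera('wrist'); c=cloud(m,z,o,R)
print(s['position'],s['qpos'].round(1))
D=np.array([.5366,-.1948,.097]); Rt=np.c_[U,-YS,-N]; rows(D+.11*N-.03*U,Rt)
np.savez('w5.npz',p=p,z=z,c=c,o=o,R=R)
cv2.imwrite('pics/w5.png',p[:,:,::-1])
hh=np.stack([c@YS,c@U,c@N],-1)
k=(p.max(-1)<70)&(z>0)&(hh[...,2]>-.214)&(hh[...,2]<-.2)&(abs(c[...,0]-.537)<.04)&(abs(c[...,1]+.195)<.04)
print(k.sum(),cv2.minEnclosingCircle(hh[k][:,:2].astype(np.float32)),np.median(hh[k],0))
```

```text
[ 0.45569533 -0.18262958  0.1762262 ] [-41.8   6.6 123.4  38.5  27.3  26.4]
rot units [ 0.   -0.03  0.02] deg 0.2 shift mm in final axes [-3.2 -1.4  0.8] in present axes [-3.2 -1.4  0.8]
1138 ((-0.10586792975664139, 0.5247820019721985), 0.017217211425304413) [-0.10630784  0.52572701 -0.20555866]
```

View pics/w5.png

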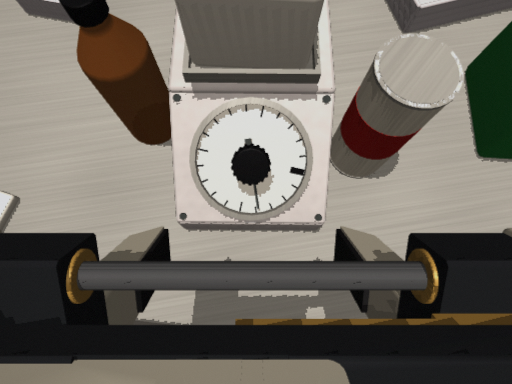

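The zero mark is at (297,171), the needle tip at (257,205) and its tail at (249,142). Now measuring the angle precisely.

```bash
cat >> h.py <<'E'
def dial(p,m,o,R,C,pl,show=True):
    # polar darkness about C (ys,u) on plane N.x=pl
    B=np.array([YS,U,N]); g=cv2.cvtColor(p,cv2.COLOR_RGB2GRAY).astype(np.float32)
    th=np.radians(np.arange(0,360,.5)); out={}
    for r in (.030,.034,.038,.042,.045,.047):
        X=np.stack([C[0]-r*np.sin(th),C[1]+r*np.cos(th),np.full_like(th,pl)],-1)@B
        q=(X-o)@R; u=q[:,0]/q[:,2]*m['fx']+m['cx']; v=q[:,1]/q[:,2]*m['fy']+m['cy']
        out[r]=cv2.remap(g,u.astype(np.float32)[None],v.astype(np.float32)[None],cv2.INTER_LINEAR)[0]
    return out
def darks(a,f=.6):
    t=np.median(a)*f; b=(a<t).astype(np.uint8); res=[]
    idx=np.flatnonzero(b)
    for gq in np.split(idx,np.flatnonzero(np.diff(idx)>2)+1):
        if len(gq): w=t-a[gq]; res.append((round(float((gq*w).sum()/w.sum()/2),1),len(gq)/2))
    return res
E
python3 - <<'E'
from h import *
d=np.load('w5.npz'); m=camera_model('wrist'); c=d['c']; p=d['p']
hh=np.stack([c@YS,c@U,c@N],-1)
f=(p.min(-1)>190)&(np.hypot(hh[...,0]+.1059,hh[...,1]-.5248)<.05); pl=np.median(hh[f][:,2]); print('plane',pl,f.sum())
for pp in (pl,pl-.004):
  for r,a in dial(p,m,d['o'],d['R'],(-.1059,.5248),pp).items(): print(r,darks(a))
s=bot.state()
K=np.array([-.1059,.5248])
a=np.radians(-35); Rt=np.c_[U,-YS,-N]@Ro.from_rotvec([0,0,a]).as_matrix()
B=np.array([YS,U,N])
rows(B.T@np.r_[K,pl+.004],Rt)
E
```

```text
plane -0.23609283897153763 6393
0.03 [(171.5, 6.5)]
0.034 [(171.6, 4.0)]
0.038 [(171.3, 3.5)]
0.042 [(12.6, 1.5), (102.7, 8.0), (171.4, 3.0), (192.7, 1.5), (282.5, 1.5)]
0.045 [(12.8, 2.0), (102.7, 8.0), (171.4, 2.5), (192.3, 1.5), (282.4, 1.5), (354.5, 0.5)]
0.047 [(12.4, 2.0), (30.8, 2.0), (48.8, 1.0), (66.7, 1.0), (84.9, 1.5), (102.6, 7.0), (120.6, 1.5), (138.5, 1.5), (156.4, 1.5), (171.4, 2.5), (174.6, 1.5), (192.7, 1.5), (210.4, 1.5), (228.5, 1.5), (246.3, 1.5), (264.4, 1.5), (282.6, 1.5), (300.5, 1.5), (318.5, 2.5), (336.6, 2.5), (354.6, 2.5)]
0.03 [(171.7, 7.0)]
0.034 [(171.8, 6.0)]
0.038 [(171.6, 3.0)]
0.042 [(12.8, 2.0), (103.6, 8.5), (171.6, 3.0), (281.3, 1.5)]
0.045 [(13.0, 1.5), (103.4, 7.5), (171.5, 2.5), (192.3, 2.0), (281.5, 1.5), (354.5, 0.5)]
0.047 [(12.6, 2.0), (31.2, 2.0), (49.3, 1.5), (67.8, 1.0), (85.6, 2.0), (103.4, 7.5), (121.4, 1.5), (139.3, 1.0), (172.0, 4.5), (192.6, 1.5), (209.7, 1.0), (227.6, 1.5), (245.6, 2.0), (263.5, 1.5), (281.8, 2.0), (299.7, 2.0), (318.0, 2.0), (336.2, 2.0), (354.5, 3.0)]
rot units [ 0.01 -0.03 -6.98] deg 34.9 shift mm in final axes [ 20.6  13.1 127.9] in present axes [ 24.1  -1.  127.9]
```

Needle at 171.4° and zero mark at 102.7°, so the dial must turn 68.7° clockwise. I'll pre-rotate by -35° and approach the knob.

{"method": "play_rows", "body": {"steps": [[0, 0, 0, 24, -1, 0, 55], [0, 0, -1.4, 0, 0, 0, 55], [0, 0, -1.4, 0, 0, 0, 55], [0, 0, -1.4, 0, 0, 0, 55], [0, 0, -1.4, 0, 0, 0, 55]]}}

```text
time_s: 14.03
position: [0.476, -0.1853, 0.1897]
tool_rot: [[0.811, 0.256, 0.525], [0.35, -0.933, -0.087], [0.468, 0.254, -0.846]]
contact_force: [0.2, 0.2, 0.0]
finger_gap: 0.0625
finger_force: 0.0
```

{"method": "play_rows", "body": {"steps": [[0, 0, -1.4, 0, 0, 0, 55], [0, 0, 0, 0, 0, 25, 55], [0, 0, 0, 0, 0, 30, 55], [0, 0, 0, 0, 0, 30, 55], [0, 0, 0, 0, 0, 0, 55]]}}

```text
time_s: 14.45
position: [0.5205, -0.1918, 0.1123]
tool_rot: [[0.779, 0.35, 0.521], [0.454, -0.887, -0.083], [0.433, 0.3, -0.85]]
contact_force: [-0.2, -1.0, 0.8]
finger_gap: 0.0549
finger_force: 0.0
```

{"method": "play_rows", "body": {"steps": [[0, 0, 0, 0, 0, 0, 55], [0, 0, 0, 0, 0, 0, 55], [0, 0, 0, 0, 0, 0, 55]]}}

```text
time_s: 14.7
position: [0.5192, -0.1918, 0.1178]
tool_rot: [[0.777, 0.348, 0.525], [0.455, -0.886, -0.086], [0.435, 0.306, -0.847]]
contact_force: [0.2, 0.1, -0.2]
finger_gap: 0.0549
finger_force: 0.0
```

Run:
```python
from h import *
s=bot.state(); print(s['qpos'].round(1),s['contact_force'],s['moment'],s['finger_gap'])
Rt=np.c_[U,-YS,-N]@Ro.from_rotvec([0,0,np.radians(-35)]).as_matrix()
rows(np.array([YS,U,N]).T@[-.1059,.5248,-.224],Rt)
```

```text
[-36.4  18.9 119.5  49.4  18.6 -16.4] [ 0.22947993  0.07413623 -0.18432022] [-0.01124227  0.46802965 -0.02604161] 0.054898787871477214
rot units [ 0.02 -0.03  0.02] deg 0.2 shift mm in final axes [ 1.   1.4 35.9] in present axes [ 0.9  1.3 35.9]
```

j5 is at 18.6°, close to its 16.2° limit. I'll identify the arm's simple geometry from the poses I've recorded and check the final pose before going in.

```bash
cat > ik.py <<'E'
from h import *
from scipy.optimize import least_squares, fsolve
down=[0,0,-1]; t32=(-N).tolist(); s=bot.state()
data=[([.17285,.49543,.22623],down,[62.395,19.63,87.36]),([.62947,.29084,.20024],down,[18.5,39.1,58.6]),([.64129,-.13217,.2785],down,[-18.3,32.5,58.5]),
([.64844,-.30582,.27903],down,[-31.4,40.8,43.6]),([.64689,-.21511,.2504],down,[-24.83,36.3,56.11]),([.54875,-.2601,.34651],down,[-32.6,25.8,59.3]),
([.4557,-.18263,.17623],t32,[-41.8,6.6,123.4]),([.5192,-.1918,.1178],t32,[-36.4,18.9,119.5])]
def W(k,q):
    L,d,r0,h,a1,a2,b=k; j1,j2,j3=np.radians(q); f=j2+j3
    r=r0+a1*np.sin(j2)+a2*np.sin(f)+b*np.cos(f); z=h+a1*np.cos(j2)+a2*np.cos(f)-b*np.sin(f)
    return np.array([r*np.cos(j1)-d*np.sin(j1),r*np.sin(j1)+d*np.cos(j1),z])
K=least_squares(lambda k:np.concatenate([W(k,q)-(np.array(p)-k[0]*np.array(t)) for p,t,q in data]),[.316,.077,0,.35,.4,.4,0])
k=K.x
def joints(p,R):
    z=R[:,2]; q=fsolve(lambda q:W(k,q)-(np.array(p)-k[0]*z),[-35,22,118])
    f=np.radians(q[1]+q[2]); a=np.radians(q[0]); fd=np.array([np.sin(f)*np.cos(a),np.sin(f)*np.sin(a),np.cos(f)])
    return q.round(1),round(float(np.degrees(np.arccos(fd@z))),1)
E
python3 - <<'E'
from ik import *
print(k.round(4),abs(K.fun).max())
B=np.array([YS,U,N])
for tilt in (0,5,10,15):
  for roll in (-8,0,8):
    R=np.c_[U,-YS,-N]@Ro.from_euler('yx',[-tilt,roll],degrees=True).as_matrix()
    print(tilt,roll,R[:,2].round(3),*[joints(B.T@[-.1059,.5248,h],R) for h in (-.16,-.224)])
E
```

```text
[ 0.3203  0.0764 -0.0009  0.2249  0.5069  0.38    0.0469] 0.0005453244027764925
0 -8 [ 0.495 -0.222 -0.84 ] (array([-30.9,  14.5, 121. ]), 12.3) (array([-29.1,  23.6, 119.5]), 4.9)
0 0 [ 0.523 -0.086 -0.848] (array([-37.4,  15. , 119.7]), 21.8) (array([-35.1,  23.9, 118.2]), 15.8)
0 8 [ 0.54   0.053 -0.84 ] (array([-43.1,  16.7, 117.6]), 32.5) (array([-40.5,  25.3, 116.1]), 27.0)
5 -8 [ 0.421 -0.209 -0.883] (array([-29.6,  15.2, 116.7]), 20.1) (array([-28. ,  23.8, 115.2]), 13.0)
5 0 [ 0.448 -0.073 -0.891] (array([-35.7,  15.6, 115.5]), 26.9) (array([-33.7,  24.1, 114. ]), 20.1)
5 8 [ 0.465  0.064 -0.883] (array([-41.2,  17.3, 113.4]), 36.0) (array([-38.8,  25.5, 112. ]), 29.8)
10 -8 [ 0.343 -0.195 -0.919] (array([-28.4,  16.4, 112.4]), 28.1) (array([-27. ,  24.5, 110.8]), 21.4)
10 0 [ 0.37  -0.061 -0.927] (array([-34.2,  16.8, 111.2]), 33.0) (array([-32.4,  24.8, 109.7]), 26.4)
10 8 [ 0.387  0.076 -0.919] (array([-39.3,  18.4, 109.3]), 40.5) (array([-37.2,  26.1, 107.8]), 34.3)
15 -8 [ 0.262 -0.179 -0.948] (array([-27.4,  18. , 108. ]), 35.8) (array([-26.1,  25.7, 106.4]), 29.7)
15 0 [ 0.289 -0.047 -0.956] (array([-32.7,  18.4, 106.8]), 39.6) (array([-31.1,  26. , 105.3]), 33.4)
15 8 [ 0.305  0.086 -0.948] (array([-37.6,  19.8, 105. ]), 45.8) (array([-35.7,  27.3, 103.5]), 39.8)
```

Run:
```python
from ik import *
B=np.array([YS,U,N])
for r in (3,4):
  R0=np.c_[U,-YS,-N]@Ro.from_euler('x',r,degrees=True).as_matrix()
  R=R0@Ro.from_euler('z',-35,degrees=True).as_matrix(); p=B.T@[-.1059,.5248,-.221]
  print(joints(p,R)); rows(p,R)
```

```text
(array([-37.3,  23.9, 117.6]), 20.3)
rot units [0.51 0.32 0.02] deg 3.0 shift mm in final axes [ 0.   2.8 32.8] in present axes [ 0.9  1.3 32.9]
(array([-38. ,  24. , 117.3]), 21.7)
rot units [0.68 0.43 0.02] deg 4.0 shift mm in final axes [-0.3  3.2 32.8] in present axes [ 0.9  1.3 32.9]
```

{"method": "play_rows", "body": {"steps": [[0.5, 0.33, 0, 0, 0, 0, 55], [0, 0, 0, 0, 2.8, 12, 55], [0, 0, 0, 0, 0, 12, 55], [0, 0, 0, 0, 0, 9, 55], [0, 0, 0, 0, 0, 0, 55]]}}

```text
time_s: 15.12
position: [0.5375, -0.1952, 0.0893]
tool_rot: [[0.762, 0.371, 0.531], [0.456, -0.889, -0.034], [0.459, 0.268, -0.847]]
contact_force: [-0.7, 0.6, -0.2]
finger_gap: 0.0554
finger_force: 0.0
```

{"method": "play_rows", "body": {"steps": [[0, 0, 0, 0, 0, 0, 55], [0, 0, 0, 0, 0, 0, 55]]}}

```text
time_s: 15.28
position: [0.5372, -0.195, 0.0898]
tool_rot: [[0.762, 0.371, 0.531], [0.457, -0.889, -0.034], [0.459, 0.268, -0.847]]
contact_force: [-0.4, -0.1, -0.2]
finger_gap: 0.055
finger_force: 0.0
```

Run:
```python
from ik import *
print(s['qpos'].round(1),s['contact_force'],s['moment'],s['finger_gap'])
B=np.array([YS,U,N]); R=np.c_[U,-YS,-N]@Ro.from_euler('x',3,degrees=True).as_matrix()@Ro.from_euler('z',-35,degrees=True).as_matrix()
rows(B.T@[-.1059,.5248,-.221],R)
```

```text
[-37.3  23.9 117.7  58.7  20.2 -26.7] [-0.3847177  -0.14306058 -0.2128824 ] [-0.10343953  0.49606096  0.04345117] 0.05504287972392094
rot units [-0.   -0.    0.01] deg 0.1 shift mm in final axes [ 0.6  0.7 -0.4] in present axes [ 0.6  0.7 -0.4]
```

Excellent, and no contact. Now I'll close and turn.

{"method": "play_rows", "body": {"steps": [[0, 0, 0, 0.5, 0.5, 0, 30], [0, 0, 0, 0, 0, 0, 25], [0, 0, 0, 0, 0, 0, 25], [0, 0, 0, 0, 0, 0, 25], [0, 0, 0, 0, 0, 0, 25]], "grip_force": 15}}

```text
time_s: 15.7
position: [0.5377, -0.1953, 0.0892]
tool_rot: [[0.763, 0.371, 0.53], [0.456, -0.889, -0.034], [0.459, 0.267, -0.847]]
contact_force: [-1.2, -0.6, 2.7]
finger_gap: 0.0319
finger_force: 15.0
```

{"method": "play_rows", "body": {"steps": [[0, 0, 0, 0, 0, 0, 25], [0, 0, 0, 0, 0, 0, 25], [0, 0, 0, 0, 0, 0, 25]]}}

```text
time_s: 15.95
position: [0.5378, -0.1953, 0.0891]
tool_rot: [[0.763, 0.371, 0.53], [0.456, -0.889, -0.033], [0.459, 0.267, -0.847]]
contact_force: [-2.0, -0.3, 4.2]
finger_gap: 0.0319
finger_force: 15.0
```

```bash
python3 -c "
from h import *
s=bot.state();print(s['position'],s['contact_force'],s['moment'],s['qpos'].round(1),s['finger_gap'],s['finger_force'])"
```

```text
[ 0.5377518  -0.195326    0.08911246] [-2.03760408 -0.33273591  4.16898417] [-0.2988514   0.29918945 -0.12268106] [-37.2  24.1 117.5  58.5  20.2 -26.5] 0.031928579904201414 15.031633079051971
```

{"method": "play_rows", "body": {"steps": [[0, 0, 1.2, 0, 0, 0, 25], [0, 0, 1.2, 0, 0, 0, 25], [0, 0, 1.2, 0, 0, 0, 25], [0, 0, 1.2, 0, 0, 0, 25], [0, 0, 1.2, 0, 0, 0, 25]]}}

```text
time_s: 16.37
position: [0.5376, -0.1946, 0.089]
tool_rot: [[0.846, -0.063, 0.529], [-0.055, -0.998, -0.032], [0.53, -0.002, -0.848]]
contact_force: [-1.9, 2.6, 5.5]
finger_gap: 0.0315
finger_force: 15.2
```

{"method": "play_rows", "body": {"steps": [[0, 0, 1.2, 0, 0, 0, 25], [0, 0, 1.2, 0, 0, 0, 25], [0, 0, 1.2, 0, 0, 0, 25], [0, 0, 1.2, 0, 0, 0, 25], [0, 0, 1.2, 0, 0, 0, 25]]}}

```text
time_s: 16.78
position: [0.5378, -0.1939, 0.089]
tool_rot: [[0.701, -0.477, 0.53], [-0.546, -0.837, -0.031], [0.458, -0.268, -0.848]]
contact_force: [-0.2, 4.1, 6.4]
finger_gap: 0.0316
finger_force: 15.1
```

{"method": "play_rows", "body": {"steps": [[0, 0, 1, 0, 0, 0, 25], [0, 0, 0.74, 0, 0, 0, 25], [0, 0, 0, 0, 0, 0, 25], [0, 0, 0, 0, 0, 0, 25]]}}

```text
time_s: 17.12
position: [0.5379, -0.1937, 0.0891]
tool_rot: [[0.624, -0.574, 0.53], [-0.663, -0.748, -0.03], [0.414, -0.332, -0.848]]
contact_force: [-0.2, 4.5, 6.4]
finger_gap: 0.0322
finger_force: 15.0
```

Run:
```python
from ik import *
print(s['position'],s['contact_force'],s['moment'],s['qpos'].round(1),s['finger_gap'])
B=np.array([YS,U,N]); R=np.c_[U,-YS,-N]@Ro.from_euler('x',3,degrees=True).as_matrix()@Ro.from_euler('z',33.7,degrees=True).as_matrix()
rows(B.T@[-.1059,.5248,-.221],R)
```

```text
[ 0.53793561 -0.19372285  0.08909312] [-0.15431437  4.54234825  6.35583437] [ 0.5358146  -0.06281731  0.29206886] [-37.2  24.1 117.6  58.6  20.3  42.2] 0.032218911834026046
rot units [-0.02  0.04  0.01] deg 0.2 shift mm in final axes [ 1.6  0.9 -1.4] in present axes [ 1.6  0.8 -1.4]
```

{"method": "play_rows", "body": {"steps": [[0, 0, 0, 0, 0, 0, 55], [0, 0, 0, 0, 0, 0, 55], [0, 0, 0, 0, 0, 0, 55], [0, 0, 0, 0, 0, -15, 55], [0, 0, 0, 0, 0, -35, 55]]}}

```text
time_s: 17.53
position: [0.5103, -0.1926, 0.1283]
tool_rot: [[0.626, -0.577, 0.525], [-0.664, -0.747, -0.029], [0.409, -0.33, -0.851]]
contact_force: [-0.1, 0.0, 1.1]
finger_gap: 0.0545
finger_force: 0.0
```

{"method": "play_rows", "body": {"steps": [[0, 0, 0, 0, 0, -35, 55], [0, 0, -1.35, 0, 0, -35, 55], [0, 0, -1.35, 0, 0, 0, 55], [0, 0, -1.35, 0, 0, 0, 55], [0, 0, -1.35, 0, 0, 0, 55]]}}

```text
time_s: 17.95
position: [0.4738, -0.1914, 0.1912]
tool_rot: [[0.817, -0.226, 0.53], [-0.246, -0.969, -0.034], [0.521, -0.102, -0.847]]
contact_force: [-0.5, 0.1, -0.5]
finger_gap: 0.0549
finger_force: 0.0
```

{"method": "play_rows", "body": {"steps": [[0, 0, -1.34, 0, 0, 0, 91], [0, 0, 0, -25, 0, 0, 91], [0, 0, 0, 0, 0, 0, 91], [0, 0, 0, 0, 0, 0, 91], [0, 0, 0, 0, 0, 0, 91]]}}

```text
time_s: 18.37
position: [0.4536, -0.1882, 0.1777]
tool_rot: [[0.838, -0.134, 0.53], [-0.138, -0.99, -0.033], [0.529, -0.045, -0.848]]
contact_force: [-0.5, -0.3, 0.4]
finger_gap: 0.0836
finger_force: 0.0
```

{"method": "play_rows", "body": {"steps": [[0, 0, 0, 0, 0, 0, 91], [0, 0, 0, 0, 0, 0, 91], [0, 0, 0, 0, 0, 0, 91]]}}

```text
time_s: 18.62
position: [0.4536, -0.1879, 0.1776]
tool_rot: [[0.838, -0.133, 0.53], [-0.136, -0.99, -0.033], [0.529, -0.044, -0.848]]
contact_force: [-0.0, 0.7, -0.3]
finger_gap: 0.0909
finger_force: 0.0
```

Run:
```python
from h import *
m,o,R=wristpose(); s=bot.state()
p,z=read_camera('wrist'); print(s['position'],s['qpos'].round(1),s['contact_force'])
c=cloud(m,z,o,R)
cv2.imwrite('pics/w6.png',p[:,:,::-1])
hh=np.stack([c@YS,c@U,c@N],-1)
k=(p.max(-1)<70)&(z>0)&(hh[...,2]>-.214)&(hh[...,2]<-.2)&(abs(c[...,0]-.537)<.04)&(abs(c[...,1]+.195)<.04)
C=cv2.minEnclosingCircle(hh[k][:,:2].astype(np.float32)); print(C)
for cc in ((-.1059,.5248),C[0]):
  for r,a in dial(p,m,o,R,cc,-.236).items(): print(r,darks(a))
q=(p[...,1]>0)
```

```text
[ 0.4535891  -0.18787064  0.17761353] [-45.    7.3 122.3  41.3  32.1  21.3] [-0.01049984  0.6896251  -0.27578899]
((-0.10588904470205307, 0.5249581933021545), 0.0170585960149765)
0.03 [(171.8, 7.5)]
0.034 [(171.2, 4.5)]
0.038 [(171.9, 5.5)]
0.042 [(82.3, 2.0), (171.9, 8.0), (261.8, 2.0), (352.0, 1.5)]
0.045 [(28.5, 0.5), (82.2, 2.0), (171.9, 7.5), (262.0, 2.0), (352.3, 2.0)]
0.047 [(10.5, 2.5), (28.3, 2.0), (46.5, 1.5), (64.4, 1.5), (82.4, 1.5), (100.2, 2.0), (118.4, 1.5), (136.0, 1.5), (154.2, 2.0), (172.0, 7.0), (190.0, 1.5), (207.9, 1.5), (225.8, 2.0), (243.9, 2.0), (262.0, 1.5), (280.0, 1.5), (298.1, 1.5), (315.9, 2.5), (334.2, 3.0), (352.1, 1.5)]
0.03 [(171.9, 7.5)]
0.034 [(171.2, 5.0)]
0.038 [(171.9, 4.5)]
0.042 [(82.6, 1.5), (171.9, 8.5), (261.6, 2.0), (352.1, 1.5)]
0.045 [(28.5, 0.5), (82.4, 1.5), (172.0, 7.5), (261.8, 2.0), (315.5, 0.5), (334.4, 1.0), (352.3, 2.0)]
0.047 [(10.6, 2.0), (28.4, 2.0), (46.6, 1.5), (64.6, 1.5), (82.6, 1.5), (100.5, 1.5), (118.5, 1.5), (136.1, 1.5), (154.3, 2.0), (172.0, 7.0), (189.9, 1.5), (207.9, 1.5), (225.6, 1.5), (243.7, 2.0), (262.0, 1.5), (279.8, 2.0), (298.0, 1.5), (315.8, 2.5), (334.2, 3.0), (352.0, 1.5)]
```

View pics/w6.png

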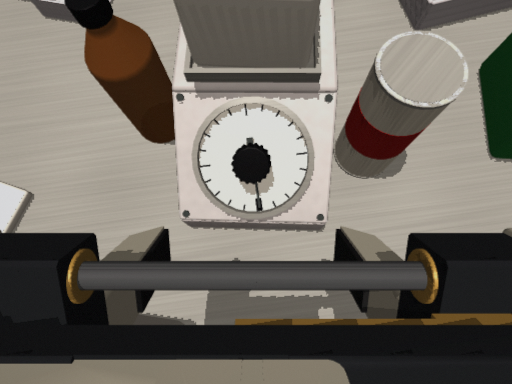

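The zero mark and the needle coincide at (259,203), under 1° apart, and nothing is touched. Handing in.

```bash
python3 -c "
from cell import ticket
print(ticket.hand_in())"
```

```text
the job is handed in; nothing more can be done
None
```

I screwed the perforated top on to the firm stop and let go of it, then set the dial to read zero (needle and mark under 1° apart in the last picture); the job is handed in, but no verdict came back.

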